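# Load wood-specimen cassettes into the latched scanner magazine

### The arm

A 6-joint arm with a two-finger parallel gripper is mounted at the origin on the work surface. World frame = base frame: x ahead of the robot, y to its left, z up, the work surface at z = 0. Lengths are in mm, angles in rad, forces in N, time in s.
With the tool pointing down it reaches from about 400 to 925 mm from the base axis. Payload 12.5 kg.
Tool frame: the origin (TCP) lies on the mounting face of the last link; the fingertips stand 190 mm ahead of it and the grasp point (between the pads) lies 171 mm ahead of it (env.tcp_to_tips is the distance from the TCP to the fingertips, in mm); x points along the fingers, y is the direction in which the jaws open and shut, and the axes are right-handed (so a half turn about x gives the same grasp; the last joint's range is limited). The gripper opens to 95 mm and grips with 3 to 60 N. Pads are 20 mm wide; open, the fingers measure 119 mm over their backs; the gripper's body (75 mm by 180 mm) begins 59 mm behind the grasp point.
Start: joints at [-1.4, 0.491, 1.559, -0, 1.092, -0.106], TCP at [170.819, -601.204, 404.761] pointing down, gripper open.
Joint ranges: [-3.1, 3.1], [-0.84, 2.19], [0.05, 2.79], [-1.13, 4.28], [0.06, 2.93], [-2.69, 2.69]. Speed limits (rad/s): [2.22, 2.22, 2.79, 3.14, 3.14, 3.14].

### API

Orientations are given as [roll, pitch, yaw] about the fixed x, y, z axes, in that order (R = Rz(yaw) Ry(pitch) Rx(roll)).
In Python, from cell import monitor, cams, job, env gives the robot as it stands. The module is installed in compiled form; this text tells all that it offers.
- The arm moves only by the tool apply_moves, never from a script. Its argument "series" is a list of rows, each a list of 3 entries, a list of its own where there are three numbers: the closure, from -1 (fully open) to 1 (shut), so that 0 is half open, then the shift along the tool's x, y, z in cm, then the turn about the tool's x in rad. A call has 1 to 20 rows; each row is the pose to reach, as a shift and turn from the pose commanded when the call began, along the tool's axes at that moment; what a row does not reach only later rows make up. A row lasts 1/8 s, in which the tool goes at most 62.5 mm and 10.7 degrees, less where a joint would pass 70% of its speed; a pose out of reach is approached as far as the arm can. A call with a gripper value outside its range is refused whole. The fingers move at their own pace and stop on an object; the grip force is fixed at half the most. Time passes only in rows, so rows that repeat a pose let the fingers close. It gives the time, the measured TCP pose, the force and the opening at its end, in the units of the state.
- monitor.state(): the state, without advancing time (a new reading comes with each control period).
- cams.read_camera(name): name is "side" or "top"; returns a dict with "image" (480x640x3 uint8, red, green, blue), "fx", "fy", "cx", "cy" (pixels), "k1" (the pictures are not rectified: a ray, as slopes to the right and down, at radius r is drawn at 1 + k1 r^2 times it, then the intrinsics apply), "position" and "orientation" of the camera in the world. Camera axes: x right, y down, z forward; pixel columns grow to the right and rows downward; lengths in mm; the calibration is good to about 2 mm. A picture is of the moment at which its call begins. There is no depth.
- job.job_done(): hands the job in, once; it reports no verdict.
The state is a dict: "t": time; "joints": joint angles; "qvel": joint speeds; "tau": joint torques, N m; "eef_pos": TCP position; "tcp_rot": TCP orientation; "ft_force": force on the tool from outside, world axes, zero at the start; "moment": the same for the moment, N m; "opening": opening from 0.0 (shut) to 1.0 (fully open).
Only numpy, scipy, OpenCV 4.12 (cv2) and the standard library are available. Lean on these libraries where they do the work, as an engineer would, in place of code of your own. Each camera call takes 0.05 s, during which the arm holds its last target. There are 200 camera calls.

### The job

Load the two specimen cassettes from the wooden stand into the two empty bays of the leaning magazine, one in each (either way round), foot first and with the wood face showing out of the bay's open window, away from the robot. Press each one in past the bay's blue spring latch until it sits fully home and the latch has snapped back shut over its shoulder, then let go. Leave the cassette that is already loaded and the other things on the bench where they are.

Things in the scene. Friction and masses are not known exactly. Their poses are not given: they have to be found in the camera images.
- cassette_a_centre (a point): Centre of a cassette: grey frame 64 wide (y) x 14 thick (x) x 110 high (z), black grip tab 36 x 14 x 50 high in the middle of its top; about 150 g. The point is half-way up, 80 mm above the foot. z = foot to tab, x = out of the wood face. The tab spans 30 to 80 mm above the point; pinch it across its 14 mm about 57 mm above the point. Shoulders 30 mm above the point.
- cassette_b_centre (a point): Centre of the second cassette, same make, sizes and axes as the first. Both start upright in the wooden stand, 100 mm apart, foot 12 mm above the table in a groove 32 mm deep, wood face away from the robot.
- cassette_a_face (a point): Point on the wood face of the first cassette, 7 mm out along x from its centre.
- cassette_b_face (a point): Point on the wood face of the second cassette, 7 mm out along x from its centre.
- bay1_home (a point): Home point of an empty bay: where a cassette's centre is when fully home, 80 mm above the seat along z. The bay is a white channel leaning 30 deg from vertical, mouth up and towards the robot. z = from seat to mouth (insert along -z), y = across, x = normal, up and away from the robot, out of the open window. Clear width 69 mm (y +-34.5), clear depth 18 mm (x +-9). Same for both empty bays.
- bay2_home (a point): Home point of the other empty bay, same axes. In both, back plate and front lips flare outwards 92 to 106 mm above the seat; the wall at -y rises as a guide cheek to 162 mm above the seat; the blue latch stands at the +y side. A cassette at home rests on the back plate, 2 mm to -x of the point. Bay order on the rack changes.
- bay1_latch (a joint): Blue spring latch of the first empty bay, rad: 0 shut, to 0.30 swung out to +y. In the bay's axes, heights above the seat: its nose reaches in to y = +24 mm, underside at 114 mm (4 mm over a seated cassette's shoulder); a ramp on top runs from 118 mm at the tip up and outwards to 147 mm. Pivot at 45 mm, outside the +y wall. Same for the other latch.
- bay2_latch (a joint): Blue spring latch of the other empty bay, rad, 0 shut. A cassette's bottom corner pushed down the ramp swings the latch open by 0.07 to 0.13 rad (4 to 10 N along the slot, then under 5 N of rubbing); it springs shut over the shoulder in the last 4 mm of travel. The cassette's weight alone does not open it.
- bay3: Foot of the occupied bay, same make as the two empty ones, latch shut; origin under its foot, 12 mm above the table, x away from the robot. Its home point lies 10 mm to -x and 99 mm above this origin. It may be the left, middle or right bay.
- cassette_c_centre (a point): Centre of the cassette already latched into the occupied bay, same make and axes as the other two. Leave it.
- rack: Grey base plate of the magazine, 150 (x) x 350 (y) x 12 mm, fixed to the bench; origin under its centre, x away from the robot. The three bays stand on it, no higher than 195 mm above the table with cassettes in.
- stand: Beech block with two grooves, 56 (x) x 210 (y) x 44 mm high, fixed; origin under its centre. The cassettes stand 50 mm either side of its centre along y.
- trunk_slice_centre (a point): Loose round slice of trunk with bark, 96 mm across, 28 mm high; its centre. Bystander.
- charred_block_centre (a point): Loose black charred wood block, 58 x 48 x 40 mm; its centre. Bystander.
- sanding_block_centre (a point): Loose cork sanding block, 110 x 60 x 28 mm; its centre. Bystander.

How it is judged:
By the outcome, as a careful person would: the job done as asked, in the order asked, and still so for the second after the job is handed in, with the robot touching nothing.
It also fails if it takes over 72 s, if anything falls off the work surface, if the arm or the gripper's body presses on something with over 40 N, if the wrist force passes 120 N, or if a joint passes its speed limit or range.

## Working session

There is one attempt and no reset: what is moved stays moved. The work goes in short steps, Python scripts to look and compute and a tool call to move; the robot and the scene stay as the last step left them, time stands still between calls to the robot, and variables do not carry over. Pictures are saved under pics/ and viewed, about 8 in all and at most 12, crops included, and the job is handed in when it is done.

Besides the shell and the picture viewer there is one more tool, called after "Request:" as name([rows], argument=value, ...), one row to a line, values as JSON. apply_moves: Moves the arm, as the interface text tells. Its arguments: {"type":"object","properties":{"series":{"type":"array"}},"required":["series"]}

```bash
mkdir -p pics
python3 - <<'E'
from cell import monitor,cams,env
import cv2,numpy as np
print(monitor.state())
for n in ("side","top"):
    d=cams.read_camera(n); cv2.imwrite(f"pics/{n}0.png",d["image"][:,:,::-1])
    print(n,{k:v for k,v in d.items() if k!="image"})
E
```

```text
{'t': 0.0, 'joints': array([-1.39962113e+00,  4.91586762e-01,  1.55948240e+00,  3.36803181e-06,
        1.09169690e+00, -1.05592810e-01]), 'qvel': array([ 9.75760604e-04, -2.03187103e-03, -1.48592606e-03,  4.76249878e-05,
        4.49457932e-04,  9.51890105e-04]), 'tau': array([-2.65271214e-03, -6.12648296e+01, -2.58182555e+01,  6.91968645e-02,
        4.81958874e-02, -9.67027700e-05]), 'eef_pos': array([ 170.80008777, -601.17031167,  404.13337505]), 'tcp_rot': array([-1.67893473,  1.56962292,  1.73942438]), 'ft_force': array([ 1.80613481, -0.28171766, -0.17147526]), 'moment': array([-0.04538323, -0.03861382,  0.05395924]), 'opening': 0.9981607060917119}
side {'fx': 487.34828116938706, 'fy': 487.34828116938706, 'cx': 313.8250665506128, 'cy': 239.12790861286416, 'k1': -0.08177718967101955, 'position': array([-29.9930864 , 634.47789715, 566.77492227]), 'orientation': array([-2.09652506,  0.0077274 , -2.41369641])}
top {'fx': 613.1498760956769, 'fy': 613.1498760956769, 'cx': 310.45830863920537, 'cy': 246.1662474351971, 'k1': 0.02455008506142193, 'position': array([ 404.65628533,   19.91121232, 1423.0898696 ]), 'orientation': array([-3.05001372, -0.01611635, -1.55539842])}
```

View pics/side0.png

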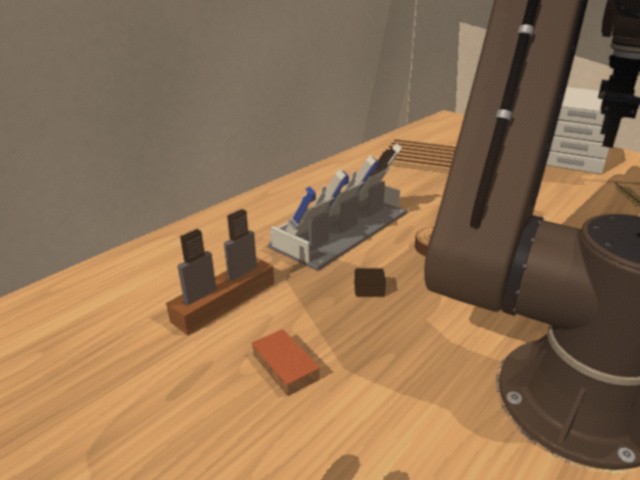

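View pics/top0.png

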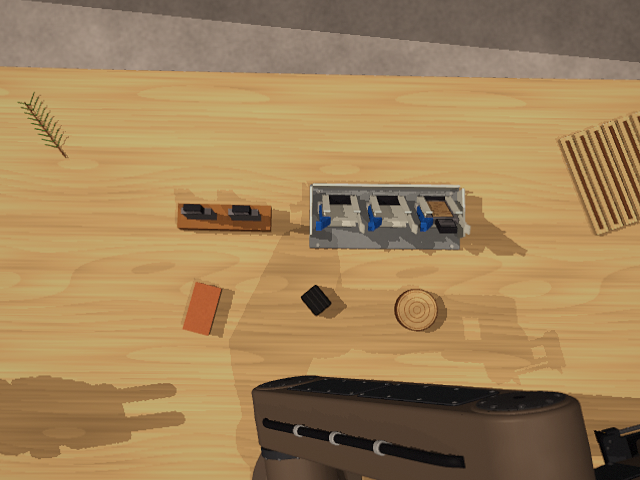

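The top view shows the stand at about (224,217), the rack at about (387,217) with its right-hand bay occupied, and the three bystanders nearer the robot. The side view shows both cassettes at (195,265) and (238,245). The tool can only turn about its own vertical axis, so I plan to pinch each tab across y, tilt the cassette in the grip against the stand's edge, and push it home with closed fingers. Next I'll zoom in.

```bash
cat > h.py <<'E'
import numpy as np,cv2
from scipy.spatial.transform import Rotation as Ro
from cell import monitor,cams
CAL={"side":(487.34828116938706,313.8250665506128,239.12790861286416,-0.08177718967101955,[-29.9930864,634.47789715,566.77492227],[-2.09652506,0.0077274,-2.41369641]),
"top":(613.1498760956769,310.45830863920537,246.1662474351971,0.02455008506142193,[404.65628533,19.91121232,1423.0898696],[-3.05001372,-0.01611635,-1.55539842])}
def proj(n,P):
    f,cx,cy,k,p,o=CAL[n]; R=Ro.from_euler('xyz',o).as_matrix()
    q=(np.atleast_2d(P)-p)@R; s=q[:,:2]/q[:,2:]; s=s*(1+k*(s**2).sum(1,keepdims=True))
    return s*f+[cx,cy]
def ray(n,u,v):
    f,cx,cy,k,p,o=CAL[n]; d=np.array([(u-cx)/f,(v-cy)/f]); s=d.copy()
    for _ in range(20): s=d/(1+k*(s@s))
    return np.array(p),Ro.from_euler('xyz',o).as_matrix()@np.r_[s,1]
def atz(n,u,v,z):
    p,d=ray(n,u,v); return p+d*(z-p[2])/d[2]
def crop(n,img,x0,x1,y0,y1,k,name,pts=None):
    c=cv2.resize(img[y0:y1,x0:x1,::-1],None,fx=k,fy=k,interpolation=cv2.INTER_CUBIC)
    if pts is not None:
        for a in pts:
            a=((np.array(a)-[x0,y0]+.5)*k).astype(int); cv2.polylines(c,[a.reshape(-1,1,2)],True,(0,255,0),1)
    for u in range(x0-x0%-10,x1,10): cv2.putText(c,str(u),(int((u-x0+.5)*k),8),0,.3,(0,255,255)); cv2.line(c,(int((u-x0+.5)*k),10),(int((u-x0+.5)*k),15),(0,255,255))
    for v in range(y0-y0%-10,y1,10): cv2.putText(c,str(v),(0,int((v-y0+.5)*k)),0,.3,(0,255,255)); cv2.line(c,(20,int((v-y0+.5)*k)),(25,int((v-y0+.5)*k)),(0,255,255))
    cv2.imwrite("pics/"+name,c)
    return c
E
python3 - <<'E'
from h import *
t=cv2.imread("pics/top0.png")[:,:,::-1]; s=cv2.imread("pics/side0.png")[:,:,::-1]
a=crop("top",t,304,474,178,256,4.7,"x.png"); b=crop("top",t,170,280,190,240,4.7,"y.png")
W=a.shape[1]; b=cv2.copyMakeBorder(b,0,0,0,W-b.shape[1],0); cv2.imwrite("pics/c1.png",np.vstack([a,b])[:600,:800])
crop("side",s,165,415,140,330,3.15,"c2.png")
print(Ro.from_euler('xyz',monitor.state()['tcp_rot']).as_matrix().round(3))
E
```

```text
[[-0.     0.273 -0.962]
 [ 0.001 -0.962 -0.273]
 [-1.    -0.001 -0.   ]]
```

View pics/c1.png

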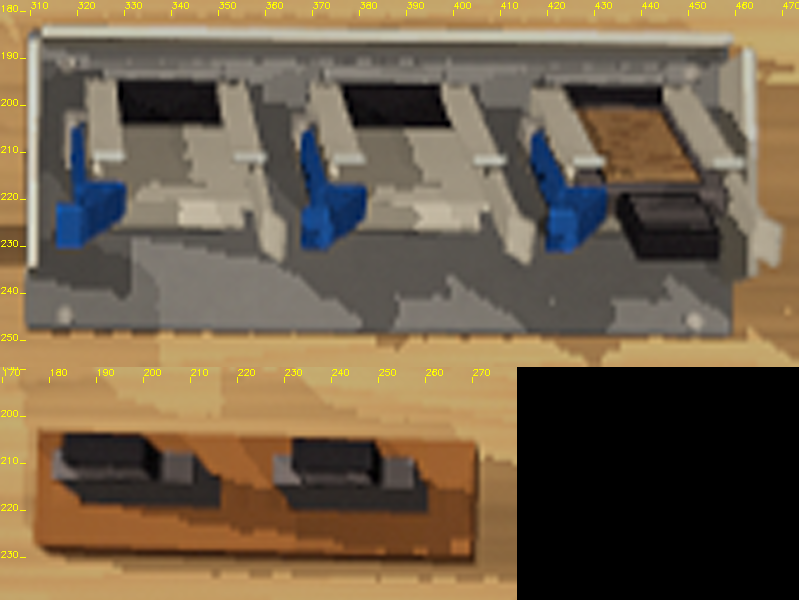

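View pics/c2.png

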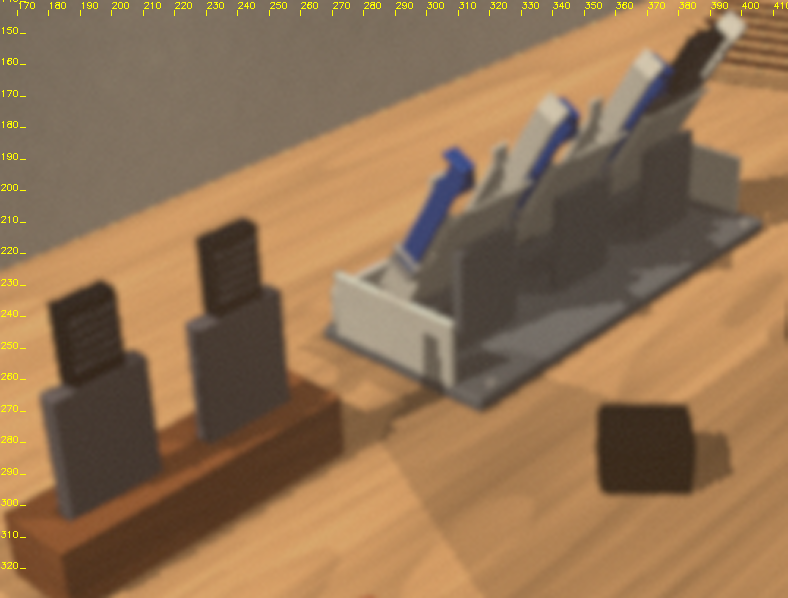

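```bash
cat > fit.py <<'E'
from h import *
from scipy.optimize import least_squares
k=4.7
T=lambda x,y:(x/k+304-.5,y/k+178-.5)
S=lambda x,y:(x/k+170-.5,(y-366)/k+190-.5)
def rz(a): return Ro.from_euler('z',a).as_matrix()
def stand(p,L): return np.array(L,float)@rz(p[2]).T+[p[0],p[1],0]
RB=Ro.from_euler('y',-30,degrees=True).as_matrix()   # bay: z=(-.5,0,.866)
def bay(p,L): # p=(hx,hy,yaw)
    return (np.array(L,float)@RB.T)@rz(p[2]).T+[p[0],p[1],111]
def box(x0,x1,y0,y1,z): return [[x0,y0,z],[x0,y1,z],[x1,y1,z],[x1,y0,z]]
sp=[([28,105,44],S(40,431)),([28,-105,44],S(477,441)),([-28,105,44],S(37,548)),
 ([7,68,172],S(62,435)),([7,32,172],S(145,436)),([7,-32,172],S(292,440)),([7,-68,172],S(375,441)),
 ([-7,82,122],S(52,480)),([-7,18,122],S(194,482)),([-7,-18,122],S(274,486)),([-7,-82,122],S(414,488))]
rs=least_squares(lambda p:(proj("top",stand(p,[a for a,_ in sp]))-[b for _,b in sp]).ravel(),[490,220,0],loss='soft_l1',x_scale=[1,1,.01])
if __name__=="__main__":
    print("stand",rs.x, rs.fun.reshape(-1,2).round(1).tolist())
    for q in [(27,328),(735,333)]: print("rack near corner",atz("top",*T(*q),12).round(1))
    # tab C corners guess
    for q in [(617,195),(705,195),(718,258),(640,258)]: print(atz("top",*T(*q),178).round(1))
    for i in (57,303,547): print("latch",atz("top",*T(i,247),170).round(1))
E
python3 fit.py
```

```text
stand [ 5.95316634e+02  1.96518239e+02 -3.26592874e-03] [[-0.3, 0.1], [-0.3, -0.0], [-0.6, -0.2], [0.3, -0.3], [0.3, -0.1], [0.2, -0.3], [0.1, -0.1], [0.1, 0.3], [0.0, 0.5], [-0.1, -0.0], [0.1, 0.2]]
rack near corner [531.9   1.9  12. ]
rack near corner [ 535.4 -347.    12. ]
[ 579.6 -252.7  178. ]
[ 580.3 -291.2  178. ]
[ 552.7 -296.7  178. ]
[ 552.1 -262.6  178. ]
latch [553.5  -8.6 170. ]
latch [ 555.4 -116.5  170. ]
latch [ 557.2 -223.6  170. ]
```

```bash
cat > ov.py <<'E'
from fit import *
t=cv2.imread("pics/top0.png")[:,:,::-1]; s=cv2.imread("pics/side0.png")[:,:,::-1]
rc=np.array([608.6,-172.0]); yw=.0125; P=108
homes=[tuple(rc+rz(yw)[:2,:2]@[-10,P*i])+(yw,) for i in (1,0,-1)]
print(np.round(homes,1))
L=[]
L.append(np.c_[np.array(box(-75,75,-175,175,12))@rz(yw).T+[*rc,0]])
for i,h in enumerate(homes):
    L.append(bay(h,[[-9,-34.5,-80],[-9,34.5,-80],[-9,34.5,26],[-9,-34.5,26]]))   # back plate
    L.append(bay(h,[[9,-34.5,-80],[9,34.5,-80],[9,34.5,12],[9,-34.5,12]]))   # front
    L.append(bay(h,[[-9,-34.5,82],[9,-34.5,82],[9,-34.5,-80]])[[0,1,0]])
    L.append(bay(h,[[-9,24,38],[9,24,38]]))
    if i==2: L+= [bay(h,box(-9,5,-18,18,80)),bay(h,box(-9,5,-18,18,30)),bay(h,box(-9,5,-32,32,30)),]
a=crop("top",t,304,474,178,256,4.7,"x.png",[proj("top",l) for l in L])
LS=[stand(rs.x,box(-28,28,-105,105,44))]+[stand(rs.x,box(-7,7,c-w,c+w,z)) for c in (50,-50) for w,z in ((18,172),(32,122))]
b=crop("top",t,170,280,190,240,4.7,"y.png",[proj("top",l) for l in LS])
W=a.shape[1]; b=cv2.copyMakeBorder(b,0,0,0,W-b.shape[1],0); cv2.imwrite("pics/c3.png",np.vstack([a,b])[:600,:800])
crop("side",s,165,415,140,330,3.15,"c4.png",[proj("side",l) for l in L+LS])
E
python3 ov.py
```

```text
[[ 597.3  -64.1    0. ]
 [ 598.6 -172.1    0. ]
 [ 600.  -280.1    0. ]]
```

View pics/c3.png

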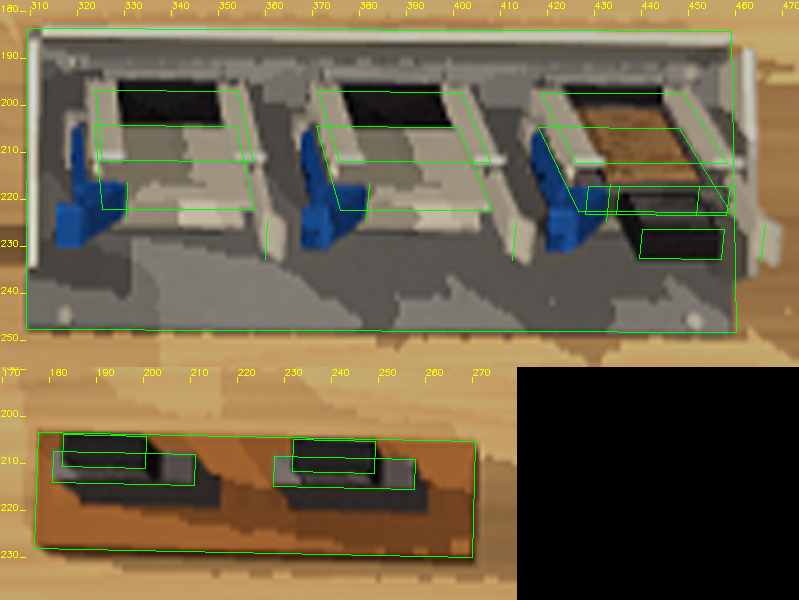

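View pics/c4.png

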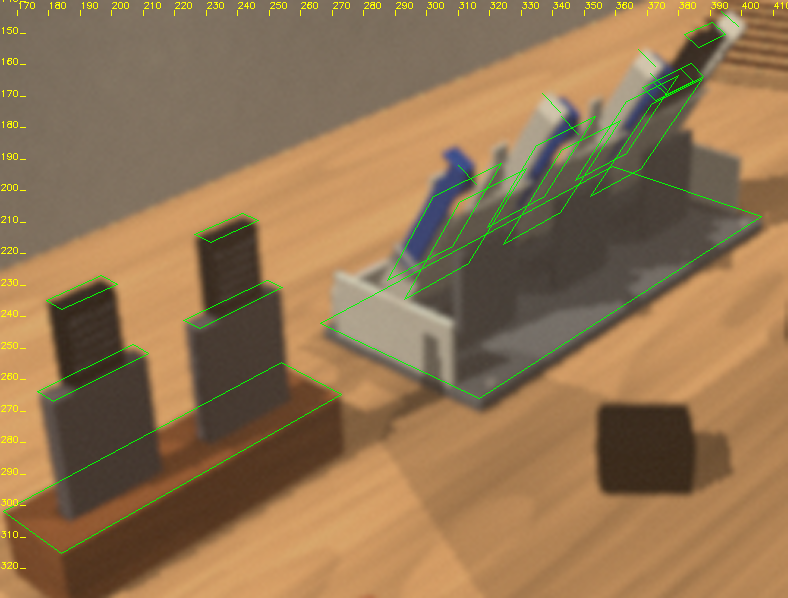

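The overlays line up with both views to about a pixel. The home points are (597.3,-64.1) for the left bay and (598.6,-172.1) for the middle one, both at z 111. Cassettes A and B are at (595.5,246.5) and (595.2,146.5). I'll start moving.

Request:
apply_moves([
  [-1,[0.5,-69.97,-63.99],0.276],
  [-1,[0.5,-69.97,-63.99],0.276],
  [-1,[0.5,-69.97,-63.99],0.276],
  [-1,[0.5,-69.97,-63.99],0.276],
  [-1,[0.5,-69.97,-63.99],0.276],
  [-1,[0.5,-69.97,-63.99],0.276],
  [-1,[0.5,-69.97,-63.99],0.276],
  [-1,[0.5,-69.97,-63.99],0.276],
  [-1,[0.5,-69.97,-63.99],0.276],
  [-1,[0.5,-69.97,-63.99],0.276],
  [-1,[0.5,-69.97,-63.99],0.276],
  [-1,[0.5,-69.97,-63.99],0.276],
  [-1,[0.5,-69.97,-63.99],0.276],
  [-1,[0.5,-69.97,-63.99],0.276],
  [-1,[0.5,-69.97,-63.99],0.276],
  [-1,[0.5,-69.97,-63.99],0.276],
  [-1,[0.5,-69.97,-63.99],0.276],
  [-1,[0.5,-69.97,-63.99],0.276],
  [-1,[0.5,-69.97,-63.99],0.276],
  [-1,[0.5,-69.97,-63.99],0.276],
])

```text
t: 2.6
eef_pos: [595.1, 245.9, 400.1]
tcp_rot: [-3.1, 1.57, 0.041]
ft_force: [0.1, -0.2, -0.4]
opening: 0.999
```

Request:
apply_moves([
  [-1,[4.0,-0.06,-0.04],0],
  [-1,[7.0,-0.06,-0.04],0],
  [-1,[7.7,-0.06,-0.04],0],
  [-1,[7.7,-0.06,-0.04],0],
  [0.2,[7.7,-0.06,-0.04],0],
  [1,[7.7,-0.06,-0.04],0],
  [1,[7.7,-0.06,-0.04],0],
  [1,[7.7,-0.06,-0.04],0],
  [1,[7.7,-0.06,-0.04],0],
  [1,[7.7,-0.06,-0.04],0],
  [1,[7.7,-0.06,-0.04],0],
])

```text
t: 3.98
eef_pos: [595.5, 247.3, 322.6]
tcp_rot: [0.711, 1.571, -2.43]
ft_force: [0.6, -0.0, 0.1]
opening: 0.38
```

Request:
apply_moves([
  [1,[-2.5,0,0],0],
  [1,[-5.0,0,0],0],
  [1,[-5.0,0,0],0],
  [1,[-5.0,0,-4.8],0],
  [1,[-5.0,0,-4.8],0],
  [1,[-3.0,0,-4.8],0],
  [1,[-0.2,0,-4.8],0],
  [1,[-0.2,0,-4.0],0],
  [1,[-0.2,0,-3.0],0],
  [1,[-0.2,0,-2.0],0],
  [1,[-0.2,0,-1.0],0],
  [1,[-0.2,0,0],0],
  [1,[-0.2,0,1.0],0],
  [1,[-0.2,0,2.0],0],
  [1,[-0.2,0,2.76],0],
  [1,[-0.2,0,2.76],0],
  [1,[-0.2,0,2.76],0],
])

```text
t: 6.1
eef_pos: [567.8, 247.3, 324.6]
tcp_rot: [0.23, 1.57, -2.911]
ft_force: [0.2, -0.3, -1.2]
opening: 0.375
```

Run:
```python
from fit import *
st=monitor.state(); R=Ro.from_euler('xyz',st['tcp_rot']).as_matrix(); print(st['eef_pos'],st['t'],R.round(4).tolist(),st['opening'])
s=cams.read_camera("side")["image"]; cv2.imwrite("pics/s1.png",s[:,:,::-1])
G=st['eef_pos']+R[:,0]*171
L=[]
for th in (30,):
    r=Ro.from_euler('y',-th,degrees=True).as_matrix()
    for w,z in ((18,20),(32,-30),(32,-140)): L.append(np.array(box(-7,7,-w,w,z))@r.T+G)
crop("side",s,130,300,200,340,4,"c5.png",[proj("side",l) for l in L])
```

```text
[567.80251503 247.34521296 324.59006707] 6.1 [[-0.0012, 0.0008, -1.0], [-0.0003, -1.0, -0.0008], [-1.0, 0.0003, 0.0012]] 0.37482415914966044
```

View pics/c5.png

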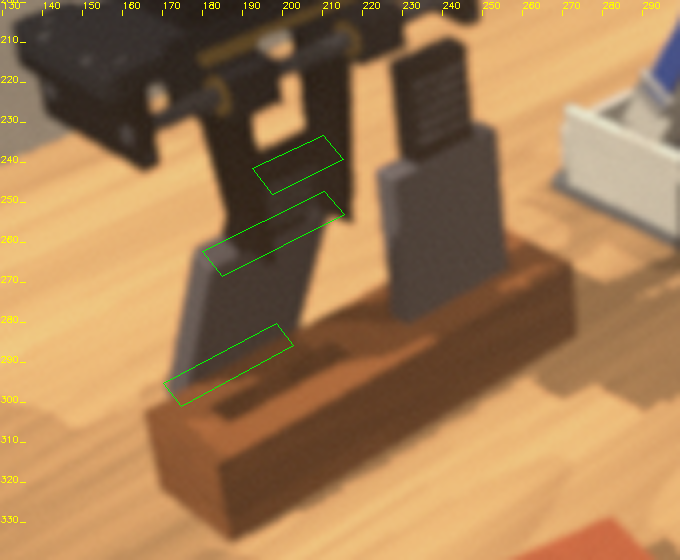

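Run:
```python
from fit import *
G=np.array([567.6,247.3,153.6])
q=lambda x,y:np.array([x/4+130-.5,y/4+200-.5])
def pt(p,l): return Ro.from_euler('y',-p[0],degrees=True).as_matrix()@np.array(l,float)+G+[p[1],0,p[2]]
def f(p,c=1):
    a=proj("side",pt(p,[7,32,-30]))[0]; b=proj("side",pt(p,[7,32,-140]))[0]; n=np.array([-(b-a)[1],(b-a)[0]])/np.linalg.norm(b-a)
    E=Ro.from_euler('y',p[0],degrees=True).as_matrix()@(np.array([623.3,G[1],44])-G-[p[1],0,p[2]])
    return np.r_[a-q(193,245),n@(q(172,380)-b),c*(E[0]+7)/2]
for c in (0,1):
    r=least_squares(f,[20,0,0],args=(c,),x_scale=[1,1,1]); print(r.x,r.fun)
```

```text
[23.94657742  9.28799331  2.49217505] [ 5.68434189e-14  0.00000000e+00 -6.20978841e-14  0.00000000e+00]
[25.26133561  9.01126034  1.97061466] [-0.08960424 -0.01527816 -0.94982515  0.80571482]
```

Request:
apply_moves([
  [1,[0.2,0,0.6],0],
  [1,[0.2,0,1.2],0],
  [1,[0.2,0,1.2],0],
  [1,[-2.5,0,0.4],0],
  [1,[-6.0,0,-1.5],0],
  [1,[-6.0,0,-1.5],0],
])

```text
t: 6.9
eef_pos: [583.5, 247.3, 386.7]
tcp_rot: [-2.824, 1.568, 0.318]
ft_force: [0.2, -0.3, -2.3]
opening: 0.373
```

```bash
cat > look.py <<'E'
from fit import *
import sys
name=sys.argv[1]; th=float(sys.argv[2]); dx=float(sys.argv[3]); dz=float(sys.argv[4])
st=monitor.state(); R=Ro.from_euler('xyz',st['tcp_rot']).as_matrix(); print(st['eef_pos'].round(2),st['t'],st['ft_force'].round(1),st['opening'])
G=st['eef_pos']+R[:,0]*171; r=Ro.from_euler('y',-th,degrees=True).as_matrix()
L=[np.array(box(-7,7,-w,w,z))@r.T+G+[dx,0,dz] for w,z in ((18,20),(32,-30),(32,-140))]
out=[]
for n in ("side","top"):
    s=cams.read_camera(n)["image"]; cv2.imwrite(f"pics/{name}_{n}.png",s[:,:,::-1])
    c=proj(n,G+[0,0,-60]).astype(int)[0]
    pts=[proj(n,l) for l in L] if th>0 else None
    w,h=(60,75) if n=="side" else (50,75)
    out.append(crop(n,s,c[0]-w,c[0]+w,max(0,c[1]-h),c[1]+h,3.6,"tmp.png",pts))
hh=min(o.shape[0] for o in out); cv2.imwrite(f"pics/{name}.png",np.hstack([o[:hh] for o in out]))
E
python3 look.py v1 30 0 0
```

```text
[583.47 247.26 386.7 ] 6.9 [ 0.2 -0.3 -2.3] 0.3734913190705594
```

View pics/v1.png

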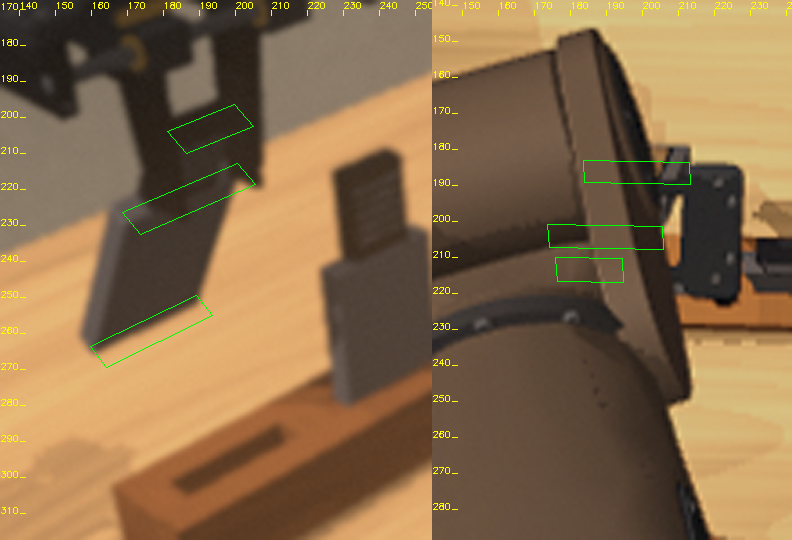

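Run:
```python
from fit import *
st=monitor.state(); R=Ro.from_euler('xyz',st['tcp_rot']).as_matrix(); G=st['eef_pos']+R[:,0]*171
c=proj("side",G+[0,0,-60]).astype(int)[0]; x0,y0=c[0]-60,c[1]-75
q=lambda x,y:np.array([x/3.6+x0-.5,y/3.6+y0-.5])
C=[([7,32,-30],(110,200)),([7,32,-140],(80,338)),([-7,32,-140],(95,353)),([-7,-32,-140],(198,303))]
def f(p):
    P=np.array([l for l,_ in C],float)@Ro.from_euler('y',-p[0],degrees=True).as_matrix().T+G+[p[1],p[3] if len(p)>3 else 0,p[2]]
    return (proj("side",P)-[q(*b) for _,b in C]).ravel()
for p0 in ([25,0,0],[25,0,0,0]):
    r=least_squares(f,p0); print(r.x.round(2),r.fun.round(2))
```

```text
[29.64 10.73  2.57] [-0.15  0.05 -0.33 -0.91 -0.09  0.61  0.55  0.28]
[29.16 21.67 -3.64 -5.58] [-0.32  0.2  -0.08 -0.97  0.11  0.44  0.34  0.31]
```

The tilt is now about 29.5°. The cassette turned about the tab's top, so its axis sits about 10.6 mm to +x of the grasp point. I'm carrying it to above the middle bay.

Request:
apply_moves([
  [1,[-6,0,6],0],
  [1,[-11.8,0,10],0],
  [1,[-11.8,4,12.55],0],
  [1,[-11.8,10,12.55],0],
  [1,[-11.8,16,12.55],-0.006],
  [1,[-11.8,22,12.55],-0.0125],
  [1,[-11.8,28,12.55],-0.0125],
  [1,[-11.8,34,12.55],-0.0125],
  [1,[-11.8,39,12.55],-0.0125],
  [1,[-11.8,42.1,12.55],-0.0125],
  [1,[-11.8,42.1,12.55],-0.0125],
  [1,[-11.8,42.1,12.55],-0.0125],
])

```text
t: 8.5
eef_pos: [457.5, -173.2, 501.8]
tcp_rot: [-0.574, 1.569, 2.581]
ft_force: [-0.1, 1.0, -1.7]
opening: 0.377
```

Run:
```python
from cell import monitor
s=monitor.state();print(s['eef_pos'],s['tcp_rot'],s['opening'])
```

```text
[ 457.53962243 -173.16998966  501.76913903] [-0.57434378  1.56850946  2.58053045] 0.37660845762505163
```

Request:
apply_moves([
  [1,[1.5,0.03,-0.9],0],
  [1,[3.0,0.03,-1.9],0],
  [1,[4.48,0.03,-2.8],0],
  [1,[4.48,0.03,-2.8],0],
  [1,[4.48,0.03,-2.8],0],
])

```text
t: 9.12
eef_pos: [485.9, -173.7, 457.9]
tcp_rot: [0.141, 1.571, -2.987]
ft_force: [-0.5, -0.3, -1.4]
opening: 0.375
```

```bash
python3 look.py v2 29.5 10.6 2.6
```

```text
[ 485.89 -173.67  457.94] 9.125 [-0.5 -0.3 -1.4] 0.3753983444174511
```

View pics/v2.png

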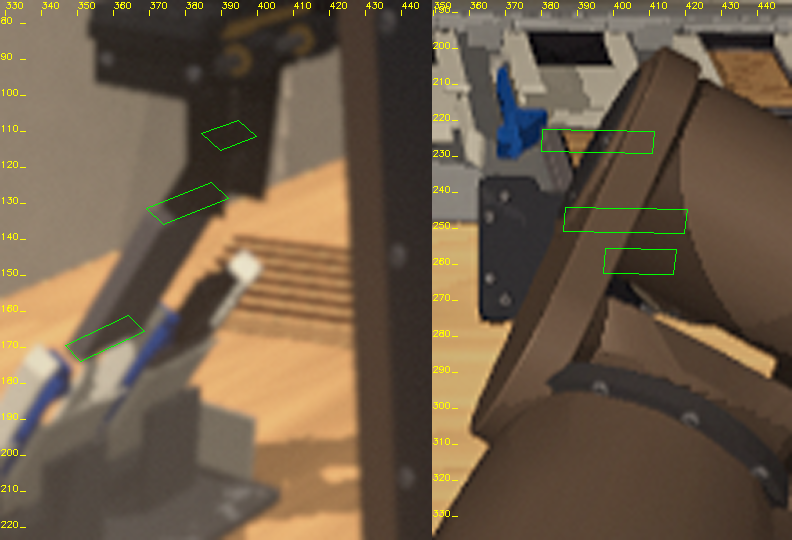

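The overlay agrees with the held cassette in position and tilt. I'll push it slowly past the latch ramp.

Request:
apply_moves([
  [1,[0.9,0,-0.5],0],
  [1,[1.7,-0.02,-1.0],0],
  [1,[2.6,-0.03,-1.5],0],
  [1,[3.5,-0.04,-2.0],0],
  [1,[3.5,-0.04,-2.0],0],
])

```text
t: 9.85
eef_pos: [506.2, -173.2, 421.9]
tcp_rot: [-0.265, 1.57, 2.89]
ft_force: [1.2, -3.2, -3.1]
opening: 0.376
```

Request:
apply_moves([
  [1,[0.8,-0.01,-0.45],0],
  [1,[1.6,-0.02,-0.9],0],
  [1,[2.4,-0.03,-1.35],0],
  [1,[2.4,-0.03,-1.35],0],
])

```text
t: 10.35
eef_pos: [519.6, -172.4, 397.9]
tcp_rot: [-0.691, 1.57, 2.464]
ft_force: [1.3, -3.4, -4.3]
opening: 0.377
```

Request:
apply_moves([
  [1,[0.8,-0.01,-0.45],0],
  [1,[1.6,-0.02,-0.9],0],
  [1,[2.3,-0.02,-1.35],0],
  [1,[2.3,-0.02,-1.35],0],
])

```text
t: 10.85
eef_pos: [533.1, -172.1, 375.0]
tcp_rot: [-0.702, 1.57, 2.453]
ft_force: [0.6, -3.9, -4.5]
opening: 0.378
```

Request:
apply_moves([
  [0.0,[0,0,0],0],
  [0.0,[0,0,0],0],
  [0.0,[0,0,0],0],
  [0.0,[-2.5,0,0],0],
  [0.0,[-6,0,0],0],
  [0.5,[-10,0,0],0],
  [1,[-10,0,-0.1],0],
  [1,[-10,0,-0.1],0],
  [1,[-10,0,-0.1],0],
  [1,[-10,0,-0.1],0],
  [1,[-10,0,-0.1],0],
])

```text
t: 12.22
eef_pos: [533.8, -172.2, 475.5]
tcp_rot: [-0.373, 1.57, 2.782]
ft_force: [0.2, -0.2, -0.0]
opening: 0.009
```

```bash
python3 look.py v3 0 0 0
python3 - <<'E'
from ov import *
s=cv2.imread("pics/v3_side.png")[:,:,::-1]
h=homes[1]; LL=[]
for sh in (0,50):
    LL+=[bay(h,box(-9,5,-18,18,80+sh)),bay(h,box(-9,5,-32,32,30+sh))]
crop("side",s,290,430,90,210,5,"v3.png",[proj("side",l) for l in LL])
E
```

```text
[ 533.83 -172.2   475.46] 12.225 [ 0.2 -0.2 -0. ] 0.00879387425305969
[[ 597.3  -64.1    0. ]
 [ 598.6 -172.1    0. ]
 [ 600.  -280.1    0. ]]
```

View pics/v3.png

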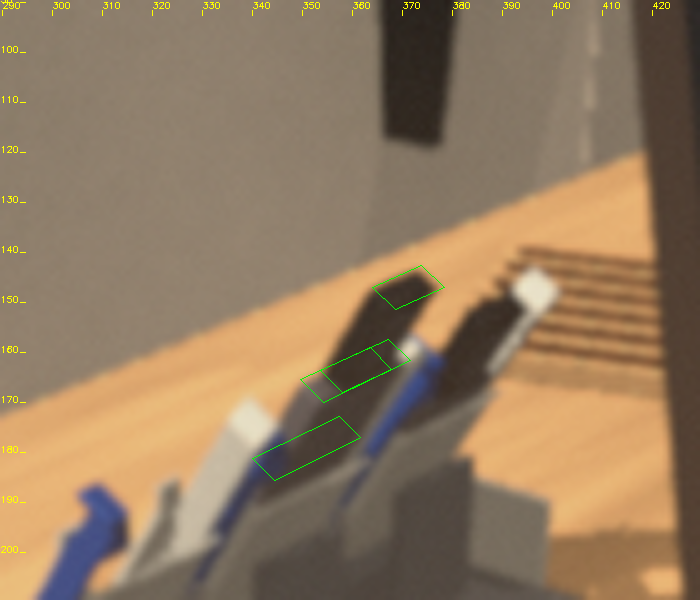

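The side view shows the cassette standing in the channel about 48 mm short of home, with the closed fingers above it. Next is the push along the slot.

Request:
apply_moves([
  [1,[4.5,0.05,-0.1],0],
  [1,[5.8,0.05,-0.1],0],
  [1,[6.6,0.05,-0.4],0],
  [1,[7.4,0.05,-0.87],0],
  [1,[8.2,0.05,-1.33],0],
  [1,[9.0,0.05,-1.8],0],
  [1,[9.6,0.05,-2.15],0],
  [1,[9.6,0.05,-2.15],0],
])

```text
t: 13.32
eef_pos: [555.6, -172.4, 379.2]
tcp_rot: [-0.515, 1.57, 2.639]
ft_force: [-0.0, 0.2, 0.1]
opening: 0.006
```

Request:
apply_moves([
  [1,[0.3,0,-0.17],0],
  [1,[0.5,0,-0.3],0],
  [1,[0.6,0,-0.35],0],
  [1,[0.6,0,-0.35],0],
])

```text
t: 13.82
eef_pos: [558.8, -172.4, 373.9]
tcp_rot: [1.358, 1.571, -1.77]
ft_force: [0.2, 0.1, 0.5]
opening: 0.001
```

```bash
python3 look.py v4 0 0 0;  python3 - <<'E'
from ov import *
s=cv2.imread("pics/v4_side.png")[:,:,::-1]
h=homes[1]
a=crop("side",s,320,400,120,210,5,"a.png",[])
b=crop("side",s,320,400,120,210,5,"b.png",[proj("side",l) for l in [bay(h,box(-9,5,-18,18,80)),bay(h,box(-9,5,-32,32,30))]])
cv2.imwrite("pics/v4.png",np.hstack([a,b]))
E
```

```text
[ 558.79 -172.35  373.9 ] 13.825 [0.2 0.1 0.5] 0.001497903038645387
[[ 597.3  -64.1    0. ]
 [ 598.6 -172.1    0. ]
 [ 600.  -280.1    0. ]]
```

View pics/v4.png

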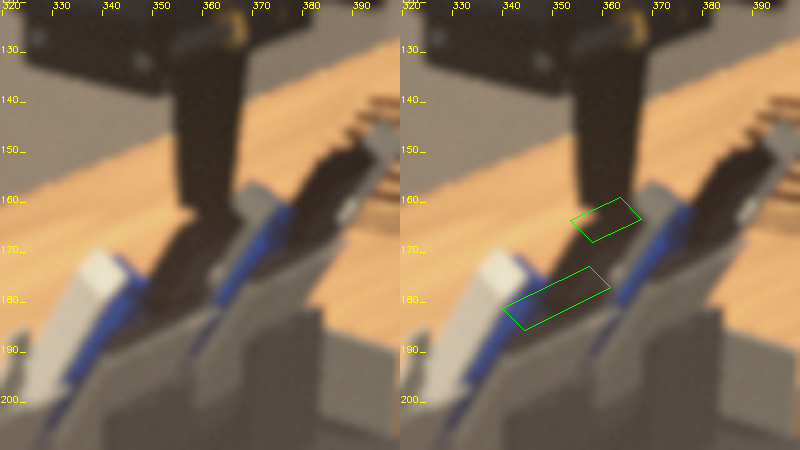

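The cassette slid most of the way by itself and the finger is just above its tab. I'll press on until the force shows it has bottomed.

Request:
apply_moves([
  [1,[0.1,0,-0.06],0],
  [1,[0.2,0,-0.12],0],
  [1,[0.3,0,-0.17],0],
  [1,[0.3,0,-0.17],0],
])

```text
t: 14.42
eef_pos: [559.9, -172.3, 372.4]
tcp_rot: [0.866, 1.57, -2.262]
ft_force: [-9.0, 0.6, 16.8]
opening: 0.003
```

Request:
apply_moves([
  [1,[0.1,0,-0.06],0],
  [1,[0.15,0,-0.09],0],
  [1,[0.15,0,-0.09],0],
])

```text
t: 14.8
eef_pos: [560.4, -172.3, 372.1]
tcp_rot: [0.862, 1.569, -2.266]
ft_force: [-16.4, 1.7, 29.8]
opening: 0.006
```

Cassette A is home: it bottomed firmly at TCP z 372.1 against a predicted 372.8. Now for cassette B, repeating the same steps.

Request:
apply_moves([
  [1,[-5,0,0],0],
  [1,[-10,0,0],0],
  [0,[-10,-5,-1],0],
  [-1,[-10,-11,-2],0.0125],
  [-1,[-10,-17,-3],0.0125],
  [-1,[-10,-23,-3.88],0.0125],
  [-1,[-10,-28,-3.88],0.0125],
  [-1,[-8,-31.84,-3.88],0.0125],
  [-1,[-2.8,-31.84,-3.88],0.0125],
  [-1,[-2.8,-31.84,-3.88],0.0125],
  [-1,[-2.8,-31.84,-3.88],0.0125],
])

```text
t: 16.18
eef_pos: [596.4, 146.2, 399.0]
tcp_rot: [-3.073, 1.569, 0.069]
ft_force: [-0.5, 0.2, 0.3]
opening: 0.893
```

Request:
apply_moves([
  [-1,[3.0,-0.03,0.1],0],
  [-1,[6.5,-0.03,0.1],0],
  [-1,[7.65,-0.03,0.1],0],
  [-1,[7.65,-0.03,0.1],0],
  [0.2,[7.65,-0.03,0.1],0],
  [1,[7.65,-0.03,0.1],0],
  [1,[7.65,-0.03,0.1],0],
  [1,[7.65,-0.03,0.1],0],
  [1,[7.65,-0.03,0.1],0],
  [1,[7.65,-0.03,0.1],0],
  [1,[7.65,-0.03,0.1],0],
])

```text
t: 17.55
eef_pos: [594.9, 146.9, 320.8]
tcp_rot: [0.547, 1.571, -2.594]
ft_force: [0.5, 0.3, 0.1]
opening: 0.381
```

Request:
apply_moves([
  [1,[-2.5,0,0],0],
  [1,[-5.0,0,0],0],
  [1,[-5.0,0,0],0],
  [1,[-5.0,0,-4.8],0],
  [1,[-5.0,0,-4.8],0],
  [1,[-3.0,0,-4.8],0],
  [1,[-0.2,0,-4.8],0],
  [1,[-0.2,0,-4.0],0],
  [1,[-0.2,0,-3.0],0],
  [1,[-0.2,0,-2.0],0],
  [1,[-0.2,0,-1.0],0],
  [1,[-0.2,0,0],0],
  [1,[-0.2,0,1.0],0],
  [1,[-0.2,0,2.0],0],
  [1,[-0.2,0,2.7],0],
  [1,[0,0,3.3],0],
  [1,[0,0,3.9],0],
  [1,[0,0,3.9],0],
])

```text
t: 19.8
eef_pos: [555.6, 146.9, 320.9]
tcp_rot: [0.246, 1.57, -2.895]
ft_force: [1.0, -0.9, -0.1]
opening: 0.377
```

Request:
apply_moves([
  [1,[-2.7,0,-0.8],0],
  [1,[-6.2,0,-2.7],0],
  [1,[-6.2,0,-2.7],0],
  [1,[-6.2,0,-2.7],0],
])

```text
t: 20.3
eef_pos: [582.3, 146.8, 381.8]
tcp_rot: [0.139, 1.568, -3.002]
ft_force: [-0.5, -0.2, -1.7]
opening: 0.376
```

```bash
python3 look.py w1 29.5 10.6 2.6
```

```text
[582.3  146.83 381.81] 20.3 [-0.5 -0.2 -1.7] 0.37609325823130346
```

```bash
cat > seg.py <<'E'
from fit import *
from scipy.optimize import differential_evolution
def run(f,G,name=None):
    im=cv2.imread(f).astype(int); K=4
    big=cv2.resize(im.astype(np.uint8),None,fx=K,fy=K,interpolation=cv2.INTER_CUBIC).astype(int)
    m=(big.max(2)<125)&(big.max(2)-big.min(2)<28)
    def hull(p,z0,z1,sc=K):
        r=Ro.from_euler('y',-p[0],degrees=True).as_matrix()
        P=np.vstack([np.array(box(-7,7,-32,32,z),float) for z in (z0,z1)])@r.T+G+[p[1],0,p[2]]
        return cv2.convexHull((((proj("side",P)+.5)*sc*16).astype(np.int32)))
    def mask(p,z0,z1): 
        a=np.zeros(m.shape,np.uint8); cv2.fillConvexPoly(a,hull(p,z0,z1),1,shift=4); return a>0
    roi=cv2.dilate(mask([29.5,10.6,2.6],-55,-140).astype(np.uint8),np.ones((33,33)))>0
    x,y,w,h=cv2.boundingRect(roi.astype(np.uint8)); 
    def cost(p): 
        a=mask(p,-30,-140); return ((a^m)&roi).sum()
    r=differential_evolution(cost,[(15,45),(-5,25),(-8,10)],seed=1,maxiter=40,popsize=10)
    print(f,r.x.round(2),r.fun,(m&roi).sum())
run("pics/v1_side.png",np.array([583.3,247.26,215.7]))
run("pics/w1_side.png",np.array([582.1,146.83,210.8]))
E
python3 seg.py
```

```text
pics/v1_side.png [28.03 14.21  9.96] 2164.0 18395
pics/w1_side.png [33.1   0.81  7.9 ] 3108.0 13894
```

Request:
apply_moves([
  [1,[-6,0,6],0],
  [1,[-12.1,0,10],0],
  [1,[-12.1,3,12.46],0],
  [1,[-12.1,9,12.46],-0.006],
  [1,[-12.1,15,12.46],-0.0125],
  [1,[-12.1,19,12.46],-0.0125],
  [1,[-12.1,21.25,12.46],-0.0125],
  [1,[-12.1,21.25,12.46],-0.0125],
  [1,[-12.1,21.25,12.46],-0.0125],
])

```text
t: 21.52
eef_pos: [458.4, -65.2, 503.5]
tcp_rot: [-0.397, 1.57, 2.758]
ft_force: [-0.6, 0.2, -1.7]
opening: 0.374
```

Request:
apply_moves([
  [1,[1.6,0.02,-0.9],0],
  [1,[3.2,0.02,-1.8],0],
  [1,[4.8,0.02,-2.68],0],
  [1,[4.8,0.02,-2.68],0],
  [1,[4.8,0.02,-2.68],0],
])

```text
t: 22.15
eef_pos: [485.4, -65.5, 455.9]
tcp_rot: [0.057, 1.571, -3.072]
ft_force: [0.1, -0.1, -0.7]
opening: 0.378
```

```bash
python3 look.py w2 29.5 10.6 2.6;  python3 - <<'E'
from ov import *
s=cv2.imread("pics/w2_side.png")[:,:,::-1]
st=monitor.state(); R=Ro.from_euler('xyz',st['tcp_rot']).as_matrix(); G=st['eef_pos']+R[:,0]*171; r=Ro.from_euler('y',-29.5,degrees=True).as_matrix()
L=[np.array(box(-7,7,-w,w,z))@r.T+G+[10.6,0,2.6] for w,z in ((18,20),(32,-30),(32,-140))]
h=homes[1]; L+=[bay(h,box(-9,5,-18,18,80)),bay(h,box(-9,5,-32,32,30))]
print([proj("side",l).round().tolist() for l in L[1:3]])
a=crop("side",s,290,390,90,210,4,"a.png")
b=crop("side",s,290,390,90,210,4,"b.png",[proj("side",l) for l in L])
cv2.imwrite("pics/w2c.png",np.hstack([a,b]))
E
```

```text
[485.43 -65.53 455.9 ] 22.15 [ 0.1 -0.1 -0.7] 0.3778963672672523
[[ 597.3  -64.1    0. ]
 [ 598.6 -172.1    0. ]
 [ 600.  -280.1    0. ]]
[[[361.0, 142.0], [340.0, 151.0], [335.0, 146.0], [356.0, 137.0]], [[338.0, 181.0], [318.0, 190.0], [313.0, 186.0], [334.0, 176.0]]]
```

View pics/w2c.png

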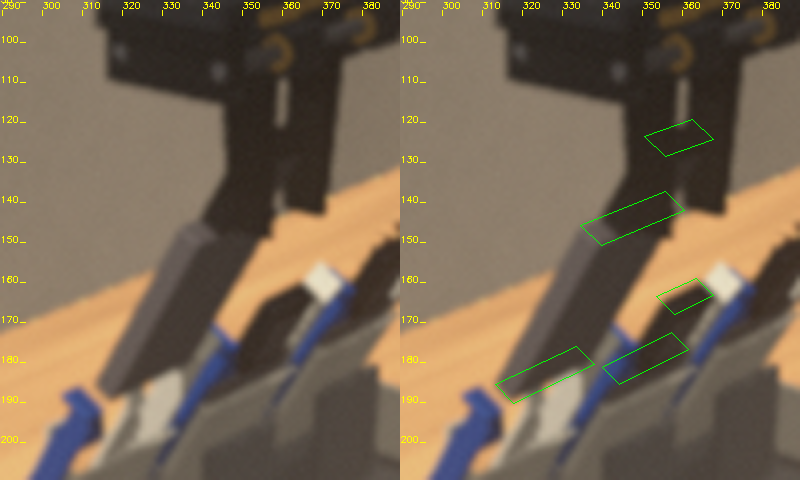

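The overlay matches cassette B at its shoulder (335,146) and foot (313,186). Cassette A's tab sits on its home outline. I'll insert B.

Request:
apply_moves([
  [1,[0.9,0,-0.5],0],
  [1,[1.7,-0.02,-1.0],0],
  [1,[2.6,-0.03,-1.5],0],
  [1,[3.5,-0.04,-2.0],0],
  [1,[3.5,-0.04,-2.0],0],
])

```text
t: 22.88
eef_pos: [505.7, -65.1, 419.9]
tcp_rot: [0.095, 1.57, -3.034]
ft_force: [1.6, -2.5, -2.4]
opening: 0.377
```

Request:
apply_moves([
  [1,[0.8,-0.01,-0.45],0],
  [1,[1.6,-0.02,-0.9],0],
  [1,[2.4,-0.03,-1.35],0],
  [1,[2.4,-0.03,-1.35],0],
])

```text
t: 23.38
eef_pos: [519.1, -64.4, 396.0]
tcp_rot: [-0.462, 1.57, 2.693]
ft_force: [0.7, -2.7, -3.8]
opening: 0.376
```

Same forces as with A. I'll go on to 50 mm, release, lift and close.

Request:
apply_moves([
  [1,[0.8,-0.01,-0.45],0],
  [1,[1.6,-0.02,-0.9],0],
  [1,[2.3,-0.02,-1.35],0],
  [1,[2.3,-0.02,-1.35],0],
  [0.0,[2.3,-0.02,-1.35],0],
  [0.0,[2.3,-0.02,-1.35],0],
  [0.0,[2.3,-0.02,-1.35],0],
  [0.0,[0,-0.02,-1.35],0],
  [0.0,[-3.7,-0.02,-1.35],0],
  [0.5,[-7.7,-0.02,-1.35],0],
  [1,[-7.7,0,-1.4],0],
  [1,[-7.7,0,-1.4],0],
  [1,[-7.7,0,-1.4],0],
  [1,[-7.7,0,-1.4],0],
  [1,[-7.7,0,-1.4],0],
])

```text
t: 25.25
eef_pos: [532.9, -64.3, 473.5]
tcp_rot: [-0.172, 1.57, 2.983]
ft_force: [-0.7, 0.1, 0.0]
opening: 0.006
```

Request:
apply_moves([
  [1,[4.3,0.02,-0.1],0],
  [1,[5.6,0.02,-0.1],0],
  [1,[6.4,0.02,-0.4],0],
  [1,[7.2,0.02,-0.87],0],
  [1,[8.0,0.02,-1.33],0],
  [1,[8.8,0.02,-1.8],0],
  [1,[9.4,0.02,-2.15],0],
  [1,[9.4,0.02,-2.15],0],
])

```text
t: 26.25
eef_pos: [554.6, -64.2, 379.2]
tcp_rot: [-0.223, 1.57, 2.932]
ft_force: [-0.1, 0.3, 0.8]
opening: 0.004
```

Request:
apply_moves([
  [1,[0.3,0,-0.17],0],
  [1,[0.5,0,-0.3],0],
  [1,[0.65,0,-0.38],0],
  [1,[0.65,0,-0.38],0],
])

```text
t: 26.75
eef_pos: [558.1, -64.1, 373.4]
tcp_rot: [1.674, 1.571, -1.454]
ft_force: [0.5, -0.9, -0.1]
opening: 0.0
```

Request:
apply_moves([
  [1,[0.1,0,-0.06],0],
  [1,[0.2,0,-0.12],0],
  [1,[0.3,0,-0.17],0],
  [1,[0.4,0,-0.23],0],
  [1,[0.4,0,-0.23],0],
])

```text
t: 27.38
eef_pos: [559.3, -64.0, 372.1]
tcp_rot: [0.493, 1.569, -2.635]
ft_force: [-17.6, -0.1, 30.9]
opening: 0.006
```

Request:
apply_moves([
  [1,[-5,0,0],0],
  [1,[-11,0,0],0],
  [1,[-16,0,0],0],
  [1,[-16,6,1],0],
  [1,[-16,12,2],0],
  [1,[-16,18,3],0],
  [1,[-16,24,4],0],
  [1,[-16,30,5],0],
  [1,[-16,36,6],0],
  [1,[-16,40,6],0],
  [1,[-16,40,6],0],
  [1,[-16,40,6],0],
])

```text
t: 28.88
eef_pos: [505.7, -464.5, 529.2]
tcp_rot: [-1.158, 1.57, 1.997]
ft_force: [-0.3, 0.1, 0.4]
opening: 0.006
```

Run:
```python
from ov import *
for n in ("side","top"):
    i=cams.read_camera(n)["image"]; cv2.imwrite(f"pics/end_{n}.png",i[:,:,::-1])
    for tag,im in (("before",cv2.imread(f"pics/{n}0.png")),("after",i[:,:,::-1])):
        g=im.astype(int); m=((g[:,:,0]-g[:,:,2]>40)&(g[:,:,0]>70)).astype(np.uint8)
        k,_,st,c=cv2.connectedComponentsWithStats(m,connectivity=8)
        print(n,tag,[(st[j].tolist(),c[j].round(1).tolist()) for j in range(1,k) if st[j][4]>15])
# dark-tab check: row profile of tab tops vs cassette C in top view
im=cv2.imread("pics/end_top.png").max(2)
for h in homes:
    q=proj("top",bay(h,[[-2,0,80]]))[0]; u=int(round(q[0])); v=int(round(q[1])); print(q.round(1),im[v-14:v+8,u].tolist())
# bystanders
a=cv2.imread("pics/top0.png").astype(int);b=cv2.imread("pics/end_top.png").astype(int)
for nm,(x0,x1,y0,y1) in dict(cork=(175,235,275,340),char=(295,345,280,320),trunk=(385,450,280,335)).items(): print(nm,abs(a-b)[y0:y1,x0:x1].mean())
print(monitor.state()['eef_pos'],monitor.state()['t'])
```

```text
[[ 597.3  -64.1    0. ]
 [ 598.6 -172.1    0. ]
 [ 600.  -280.1    0. ]]
side before [([368, 165, 7, 10, 16], [371.3, 168.9]), ([335, 179, 11, 16, 34], [340.3, 185.5]), ([294, 188, 20, 34, 180], [304.0, 203.8])]
side after [([364, 165, 11, 15, 30], [369.6, 171.3]), ([335, 179, 11, 16, 45], [340.1, 185.7]), ([294, 188, 21, 34, 198], [304.0, 203.9])]
top before [([316, 205, 15, 26, 187], [322.0, 220.7]), ([368, 206, 14, 25, 193], [373.2, 220.6]), ([417, 206, 16, 26, 199], [423.9, 220.7])]
top after [([316, 205, 15, 26, 192], [322.0, 220.5]), ([368, 206, 14, 25, 194], [373.2, 220.5]), ([417, 206, 16, 26, 195], [424.0, 220.5])]
[343.1 229. ] [118, 79, 84, 43, 70, 55, 62, 76, 67, 52, 35, 20, 24, 26, 26, 24, 17, 80, 127, 122, 120, 119]
[395.9 229.3] [142, 75, 82, 58, 45, 75, 68, 54, 55, 75, 82, 22, 29, 22, 25, 26, 24, 37, 76, 99, 98, 97]
[448.6 229.5] [117, 64, 71, 32, 55, 57, 64, 76, 69, 50, 36, 21, 23, 24, 25, 24, 21, 63, 97, 93, 91, 93]
cork 7.823162393162393
char 18.215166666666665
trunk 34.541258741258744
[ 505.97354972 -463.76789771  529.79881078] 28.975
```

The latches are back at their shut positions to within 0.1 px in the top view, and both tabs match the cassette that was already loaded. I'm handing the job in.

```bash
python3 -c "
from cell import job; print(job.job_done())"
```

```text
the job is handed in; nothing more can be done
None
```

Both cassettes are loaded, foot first with the wood faces out of the windows. Cassette A is in the middle bay and B in the left bay, and the job was handed in at about 29 s.

**How:** the tool could only turn about its own vertical axis. I pinched each tab across its 36 mm side, not the suggested 14 mm, so the cassette could tilt in the grip, and pulled it against the stand's far edge to about 30°. I then slid it down the bay past the latch, released it with about 50 mm to go, and pushed it home with closed fingers.

**Final checks:**
- **Seating:** both cassettes stopped firmly at TCP z 372.1 mm, against a predicted 372.8 mm, under about 30 N.
- **Latches:** all three latch positions in the top view match the start picture to within 0.1 px, so they are shut. The side view agrees for the two empty bays, but the loaded bay's blue patch reads about 2 px different, probably from shading.
- **Tabs:** both look the same in the top view as the cassette that was already loaded, which I never touched.

**What disagreed or stayed unchecked:**
- An automatic fit of the cassette's tilt from the pictures gave inconsistent numbers. I dropped it and used hand-read corners, and the overlay then matched.
- The before/after picture check on the loose objects was inconclusive, likely because of the arm and its shadow. No move went near them.
- The last pictures were only checked by code, because the viewing limit was used up.

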